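Bring the empty well of the jar carousel to the pointer and load the jar

TASK

Turn the carousel by its T-handle until the empty well stands at the brass pointer. Then set the short white jar with the black lid upright down inside that well and let go, leaving the well at the pointer.

Things in the scene. Friction and masses are not known exactly. Their poses are not given: they have to be found in the camera images.
- handle (a point): centre of the carousel's dark wooden T-handle, on the turning axis, 76 mm above the bench. Bar 75 mm long (own x), 18 wide (y), 30 high, on a 24 mm steel post. It turns with the disc; its own -x points to the empty well. The 300 mm plywood disc (top 34 mm above the bench) turns either way at least 120 degrees from the pointer, with light friction (0.12 N m), and stays where it is left.
- slot (a point): centre of the floor of the empty well, on the disc's upper face, 34 mm above the bench and 95 mm from the axis; it turns with the disc. The well is a raised wooden collar, 78 mm inner and 90 mm outer diameter, 20 mm deep. The two other wells, 120 degrees to either side, are filled: a flat white tin (top 28 mm above the disc) and a plaster plug (top 38 mm above the disc).
- load_mark (a point): fixed loading point: 95 mm from the turning axis towards the brass pointer, 34 mm above the bench. The empty well is at the pointer when its centre lies over this point. The pointer stands outside the disc on the robot's side, tip 155 mm from the axis, top 40 mm above the bench.
- jar_mid (a point): centre, half-way up, of the jar to load: white with a black lid, 58 mm across, 85 mm high (lid 54 mm across, top 13 mm), about 0.25 kg, upright on the bench; this point is 42.5 mm above its foot. Near it stand a bigger amber jar (66 mm across, 105 high) and a grey clay beaker (76 across, 81 high), which do not belong in it; the three swap places.

How it is judged (in metres and radians):
On the way, in this order (a step that is already met when the one before it is completed fails the run):
1. the empty well has been turned to the pointer while the jar is still outside it (horizontal distance between slot and load_mark below 0.018 m and horizontal distance between jar_mid and slot above 0.08 m), for 0.2 s.
2. the jar stands inside the well (horizontal distance between jar_mid and slot below 0.015 m and z of jar_mid in the frame of slot below 0.048 m), for 0.2 s.
At the end, for the whole second after the job is handed in: The centre of the empty well lies within 18 mm of the loading point at the pointer (about 10 degrees of turn), and the short black-lidded jar stands upright (within 7 degrees) in that well, its foot on the floor of the well (within 5.5 mm) and its axis within 15 mm of the well's centre (all of step 2 and horizontal distance between slot and load_mark below 0.018 m and z of jar_mid in the frame of slot above 0.037 m and angle between jar_mid's own z axis and vertical below 0.12 rad); the robot touches nothing.
It fails at once if the jar is tipped over (angle between jar_mid's own z axis and vertical above 0.7 rad).
It also fails if it takes over 61 s, if anything falls off the work surface, if the arm or the gripper's body presses on something with over 40 N, if the wrist force passes 120 N, or if a joint passes its speed limit or range.

ROBOT

A 6-joint arm with a two-finger parallel gripper is mounted at the origin on the work surface; the furniture and walls round the work are solid. World frame = base frame: x ahead of the robot, y to its left, z up, the work surface at z = 0. Lengths are in mm, angles in rad, forces in N, time in s.
With the tool pointing down it reaches from about 275 to 1000 mm from the base axis. Payload 8.4 kg.
Tool frame: the origin (TCP) lies midway between the tips of the shut fingers; the grasp point (between the pads) lies 19 mm behind it; z points along the fingers, y is the line along which they close (so a half turn about z gives the same grasp; the last joint's range is limited). The gripper opens to 85 mm and grips with 20 to 120 N. Pads are 22 mm wide; open, the fingers measure 114 mm over their backs; the gripper's body (76 mm by 85 mm) begins 54 mm behind the grasp point. The pads swing forward as they close: fully open they stand 13 mm farther back than shut.
Start: joints at [-1.175, 0.353, 1.633, -0, 1.155, -0.002], TCP at [242.118, -576.2, 231.281] pointing down, gripper open.
Joint ranges: [-2.63, 2.63], [-0.92, 2.1], [0.06, 2.66], [-1.3, 4.44], [0, 2.69], [-3.02, 3.02]. Speed limits (rad/s): [2.22, 2.22, 2.79, 3.14, 3.14, 3.14].

INTERFACE

Orientations are given as [roll, pitch, yaw] about the fixed x, y, z axes, in that order (R = Rz(yaw) Ry(pitch) Rx(roll)).
In Python, from rig import telemetry, optics, r gives the robot as it stands.
- The arm moves only by the tool play_rows, never from a script. Its arguments are lists of equal length, an entry for each row: "dp": the shift along the tool's x, y, z in units of 40 mm (1.0 is 40 mm), a list of three; "rot": the turn, a rotation vector about the tool's x, y, z in units of 6 degrees (1.0 is 6 degrees), a list of three. In form: {"dp": [[tx, ty, tz], ...], "rot": [[ax, ay, az], ...]}. A call has 1 to 5 rows; each row is the pose to reach, as a shift and turn from the pose commanded when the call began, along the tool's axes at that moment; what a row does not reach only later rows make up. A row lasts 1/12 s, in which the tool goes at most 41.7 mm and 7.16 degrees, less where a joint would pass 70% of its speed; a pose out of reach is approached as far as the arm can. A call with a gripper value outside its range is refused whole. "fingers" is the opening, from 0 (shut) to 1 (fully open), set as the call begins (left out, the last holds). The fingers move at their own pace and stop on an object; "grip_force" is the grip in N (left out, the last holds). Time passes only in rows, so rows that repeat a pose let the fingers close. It gives the time, the measured TCP pose, the force, the opening and the grip force at its end, in the units of the state.
- telemetry.sense(): the state, without advancing time (a new reading comes with each control period).
- optics.grab_frame(name): name is "scene" or "top" or "wrist"; returns a dict with "color" (384x512x3 uint8, red, green, blue), "mtx" (3x3 intrinsics, pixels), "D" ([k1, k2, p1, p2, k3] as OpenCV has them; the pictures are not rectified), "R" (3x3) and "t" (3): a world point X has camera coordinates R X + t; the wrist camera has in their place "mount" (4x4, takes a point from camera to tool coordinates, whose origin is the TCP and whose axes are the flange's). Camera axes: x right, y down, z forward; pixel columns grow to the right and rows downward; lengths in mm; the calibration is good to about 2 mm. A picture is of the moment at which its call begins: read the wrist's pose just before it. There is no depth.
- r.sign_off(): hands the job in; it is judged then, once.
The state is a dict: "clock": time; "qpos": joint angles; "qvel": joint speeds; "joint_efforts": joint torques, N m; "eef_pos": TCP position; "tcp_rot": TCP orientation; "contact_force": force on the tool from outside, world axes, zero at the start; "wrist_torque": the same for the moment, N m; "opening": opening from 0.0 (shut) to 1.0 (fully open); "grasp_force": force on a finger pad.
Only numpy, scipy, OpenCV 4.12 (cv2) and the standard library are available. Lean on these libraries where they do the work, as an engineer would, in place of code of your own. Each camera call takes 0.05 s, during which the arm holds its last target. There are 200 camera calls.

## Working session

There is one attempt and no reset: what is moved stays moved. The work goes in short steps, Python scripts to look and compute and a tool call to move; the robot and the scene stay as the last step left them, time stands still between calls to the robot, and variables do not carry over. Pictures are saved under pics/ and viewed, at most 13 in all, crops included, and the job is handed in when it is done.

Besides the shell and the picture viewer there is one more tool, called after "Request:" as name(argument=value, ...) on one line, values as JSON. play_rows: Moves the arm, as the interface text tells. Its arguments: {"type":"object","properties":{"dp":{"type":"array"},"rot":{"type":"array"},"fingers":{"type":"number"},"grip_force":{"type":"number"}},"required":["dp","rot"]}

```bash
mkdir -p pics; ls; cat > h.py <<'E'
import numpy as np, cv2, json
from scipy.spatial.transform import Rotation as Ro
from rig import telemetry, optics, r
def cast(f,uv,z):
    uv=np.array(uv,float).reshape(-1,1,2)
    n=cv2.undistortPoints(uv,np.array(f["mtx"]),np.array(f["D"])).reshape(-1,2)
    R=np.array(f["R"]);t=np.array(f["t"]).ravel()
    d=np.c_[n,np.ones(len(n))]@R; c=-R.T@t
    return c+d*((z-c[2])/d[:,2])[:,None]
def proj(f,P):
    return cv2.projectPoints(np.array(P,float).reshape(-1,3),cv2.Rodrigues(np.array(f["R"]))[0],np.array(f["t"],float),np.array(f["mtx"]),np.array(f["D"]))[0].reshape(-1,2)
def grab(n,save=None):
    s=telemetry.sense(); f=optics.grab_frame(n)
    if n=="wrist":
        M=np.array(f["mount"]); T=np.eye(4);T[:3,:3]=Ro.from_euler("xyz",s["tcp_rot"]).as_matrix();T[:3,3]=s["eef_pos"]
        C=np.linalg.inv(T@M); f["R"]=C[:3,:3]; f["t"]=C[:3,3]
    if save: cv2.imwrite("pics/"+save,f["color"][:,:,::-1])
    np.savez("last_"+n,**{k:np.array(v) for k,v in f.items()})
    return f
E
python3 - <<'E'
from h import *
print(telemetry.sense())
a=grab("top");b=grab("scene")
for f in(a,b): print(-np.array(f["R"]).T@f["t"])
cv2.imwrite("pics/a.png",a["color"][:,:,::-1])
cv2.imwrite("pics/b.png",b["color"][:,:,::-1])
E
```

```text
pics
{'clock': 0.0, 'qpos': array([-1.17540445e+00,  3.53645880e-01,  1.63411318e+00, -2.50687091e-06,
        1.15516364e+00, -2.40283401e-03]), 'qvel': array([ 5.09105607e-05, -1.43410176e-04, -1.92528654e-03,  5.21316804e-05,
        7.61460629e-04, -1.69154452e-03]), 'joint_efforts': array([ 2.92897879e-03, -6.05237174e+01, -3.42067337e+01,  4.05879337e-04,
        9.11644165e-03,  1.83911561e-05]), 'eef_pos': array([ 241.9402684 , -575.78315816,  230.57204337]), 'tcp_rot': array([-3.14026260e+00, -9.03802361e-07,  3.97795728e-01]), 'contact_force': array([-0.85381073,  0.034246  , -0.29694485]), 'wrist_torque': array([-0.00384908, -0.03468984, -0.00626792]), 'grasp_force': 0.0, 'opening': 1.000528010299627}
[ 405.03100659  -91.44220942 1081.45787047]
[259.45153476 430.36402978 788.2406695 ]
```

View pics/a.png

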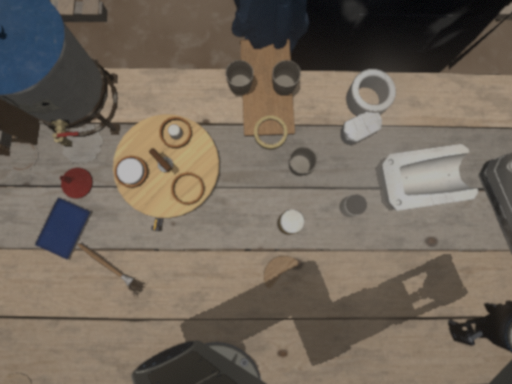

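View pics/b.png

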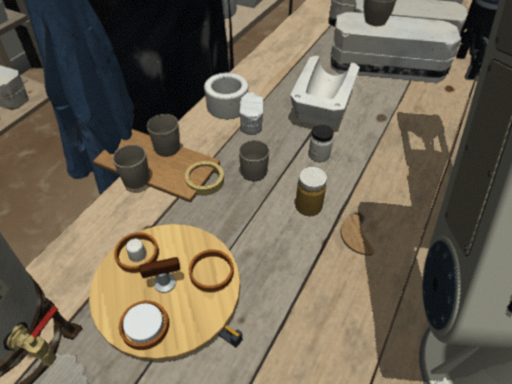

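The top view shows the disc at (166,165), the empty well at (188,188), the handle at (163,160) and the pointer at (157,225). The black-lidded jar is at (354,205), the amber jar at (291,221) and the beaker at (302,160). The scene view agrees, with the jar at (320,143).

```bash
python3 - <<'E'
from h import *
f=dict(np.load("last_top.npz"));g=dict(np.load("last_scene.npz"))
hsv=cv2.cvtColor(f["color"],cv2.COLOR_RGB2HSV)
for p in [(166,200),(130,195),(100,170),(188,188),(163,160),(157,225),(354,205),(345,205),(375,225),(188,174)]: print(p,hsv[p[1],p[0]],end=' ')
m=((hsv[...,0]>12)&(hsv[...,0]<26)&(hsv[...,1]>95)&(hsv[...,2]>120)).astype(np.uint8)
m[:, :100]=0;m[:,235:]=0;m[:100]=0;m[235:]=0
m=cv2.morphologyEx(m,cv2.MORPH_OPEN,np.ones((3,3)))
c=max(cv2.findContours(m,0,2)[0],key=cv2.contourArea); h=cv2.convexHull(c)
P=cast(f,h.reshape(-1,2),34)[:,:2].astype(np.float32)
e=cv2.minEnclosingCircle(P); A=np.c_[P,np.ones(len(P))]; s=np.linalg.lstsq(A,(P**2).sum(1),rcond=None)[0]
print("\ndisc",e,s[:2]/2,np.sqrt(s[2]+(s[:2]**2).sum()/4))
print("well",cast(f,(188,188),54),"bar",cast(f,[(151,151),(176,170),(163,160)],91),"ptr",cast(f,[(157,219),(157,230)],40))
print("jar",cast(f,(354,205),85),cast(g,(321,132),85),"amber",cast(f,(291,221),105),"beaker",cast(f,(302,160),81))
big=lambda im,x0,x1,y0,y1,k:cv2.resize(im[y0:y1,x0:x1,::-1],None,fx=k,fy=k,interpolation=cv2.INTER_CUBIC)
cv2.imwrite("pics/c.png",np.vstack([big(f["color"],95,235,105,240,4)[:,:560],big(f["color"],270,410,195,210,4)])) 
E
```

```text
(166, 200) [ 20  92 182] (130, 195) [ 18  99 177] (100, 170) [ 15  37 125] (188, 188) [ 18 100 176] (163, 160) [ 14 112  80] (157, 225) [16 51 75] (354, 205) [18 29 88] (345, 205) [ 19  27 105] (375, 225) [ 17  35 137] (188, 174) [ 15 120 119] 
disc ((584.9973754882812, 121.92206573486328), 138.61679077148438) [577.96800941 118.25649346] 111.79507349912792
well [[548.79423195  79.43732893  54.        ]] bar [[643.34133121 175.33464783  91.        ]
 [591.86949715 106.56257688  91.        ]
 [618.86496029 142.19560469  91.        ]] ptr [[464.14665699 164.7820609   40.        ]
 [434.00209126 163.69415303  40.        ]]
jar [[ 500.8816296  -369.18390858   85.        ]] [[ 504.24709116 -372.90696973   85.        ]] amber [[ 456.69363565 -197.5125253   105.        ]] beaker [[ 623.46286449 -231.64691769   81.        ]]
```

View pics/c.png

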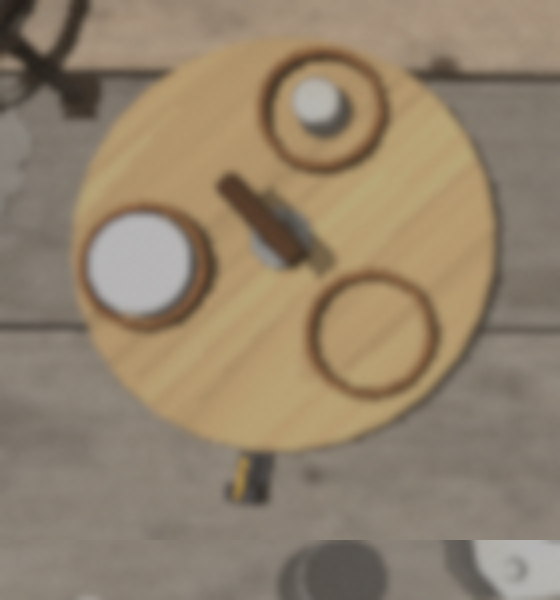

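The zoomed crop gives the empty well centre at (188.3,188.8), the bar ends at (152,150) and (169,169.5), and the pointer tip at about (159.5,219).

```bash
python3 - <<'E'
from h import *
f=dict(np.load("last_top.npz"));g=dict(np.load("last_scene.npz"))
hsv=cv2.cvtColor(f["color"],cv2.COLOR_RGB2HSV)
m=((hsv[...,0]>10)&(hsv[...,0]<26)&(hsv[...,1]>72)).astype(np.uint8)
m[:, :100]=0;m[:,235:]=0;m[:100]=0;m[220:]=0
m=cv2.morphologyEx(m,cv2.MORPH_OPEN,np.ones((5,5)))
c=max(cv2.findContours(m,0,2)[0],key=cv2.contourArea); h=cv2.convexHull(c)
P=cast(f,h.reshape(-1,2),34)[:,:2]
s=np.linalg.lstsq(np.c_[P,np.ones(len(P))],(P**2).sum(1),rcond=None)[0]
ax=s[:2]/2
print("disc",ax,np.sqrt(s[2]+(ax**2).sum()))
W=cast(f,[(188.25,188.75),(131.75,171.75),(176,132.5)],54)[:,:2];print(W,W.mean(0))
A=W.mean(0)
B=cast(f,[(152,150),(169,169.5)],91);print("bar",B,np.linalg.norm(B[0]-B[1]),B.mean(0))
ptr=cast(f,[(159.5,218.75),(156.75,227.5)],40)[:,:2]
an=lambda v:np.degrees(np.arctan2(v[1],v[0]))
print("r",np.linalg.norm(W-A,axis=1),"well ang",an(W[0]-A),"others",an(W[1]-A),an(W[2]-A),"ptr",an(ptr[0]-A),an(ptr[1]-A),np.linalg.norm(ptr-A,axis=1), "bar ang",an((B[1]-B[0])[:2]))
# scene check
print(proj(g,[[*A,76],[*W[0],54]]))
E
```

```text
disc [618.47247388 147.38977381] 150.16888942699435
[[546.71893513  78.69520874]
 [593.31050921 236.08026388]
 [705.74192011 117.50375922]] [615.25712148 144.09307728]
bar [[646.10346657 172.7658382   91.        ]
 [593.12408447 125.24854526  91.        ]] 71.16676230272687 [619.61377552 149.00719173  91.        ]
r [94.73312092 94.56900279 94.31060714] well ang -136.3431334628256 others 103.41896190340502 -16.375635032804407 ptr 174.74578773841444 173.28637990891193 [151.02171331 175.6306555 ] bar ang -138.11101877627908
[[162.49464539 271.65648098]
 [211.64848658 266.90945026]]
```

```bash
cat >> h.py <<'E'
def plan(x,y,z,yaw):
    s=telemetry.sense();R=Ro.from_euler("xyz",s["tcp_rot"])
    G=Ro.from_euler("xyz",[np.pi,0,np.radians(yaw)])
    print("t",round(s["clock"],2),"pos",np.round(s["eef_pos"],1),"yaw",np.round(np.degrees(s["tcp_rot"]),2),"dp",np.round(R.inv().apply(np.array([x,y,z])-s["eef_pos"])/40,3),"rot",np.round(np.degrees((R.inv()*G).as_rotvec())/6,3),"q6",round(s["qpos"][5],2))
E
python3 -c "
from h import *
plan(617.5,146.5,220,42.7)"
```

```text
t 0.1 pos [ 242.  -575.8  230.7] yaw [-179.93    0.     22.79] dp [ 15.651 -13.009   0.283] rot [-1.200e-02 -2.000e-03 -3.318e+00] q6 -0.0
```

Request:
play_rows(dp=[[15.65, -13.0, 0.28], [15.65, -13.0, 0.28], [15.65, -13.0, 0.28], [15.65, -13.0, 0.28], [15.65, -13.0, 0.28]], rot=[[0, 0, -3.3], [0, 0, -3.3], [0, 0, -3.3], [0, 0, -3.3], [0, 0, -3.3]], fingers=0.6)

```text
clock: 0.52
eef_pos: [338.5, -389.5, 228.1]
tcp_rot: [-3.141, -0.0, 0.743]
contact_force: [0.7, -0.7, 0.2]
opening: 0.598
grasp_force: 0.0
```

```bash
python3 -c "
from h import *
plan(617.5,146.5,220,42.7)"
```

```text
t 0.52 pos [ 338.5 -389.5  228.1] yaw [-1.7997e+02 -1.0000e-02  4.2590e+01] dp [14.204 -5.146  0.206] rot [-0.005 -0.001 -0.019] q6 -0.03
```

Works as expected. The yaw is now constant, so two equal calls come next.

Request:
play_rows(dp=[[14.2, -5.15, 0.2], [14.2, -5.15, 0.2], [14.2, -5.15, 0.2], [14.2, -5.15, 0.2], [14.2, -5.15, 0.2]], rot=[[0, 0, 0], [0, 0, 0], [0, 0, 0], [0, 0, 0], [0, 0, 0]])

```text
clock: 0.93
eef_pos: [434.7, -204.6, 225.6]
tcp_rot: [3.142, 0.0, 0.743]
contact_force: [0.6, -0.2, -0.6]
opening: 0.602
grasp_force: 0.0
```

Request:
play_rows(dp=[[9.3, -3.4, 0.15], [9.3, -3.4, 0.15], [9.3, -3.4, 0.15], [9.3, -3.4, 0.15], [9.3, -3.4, 0.15]], rot=[[0, 0, 0], [0, 0, 0], [0, 0, 0], [0, 0, 0], [0, 0, 0]])

```text
clock: 1.35
eef_pos: [530.4, -19.4, 222.3]
tcp_rot: [-3.141, 0.0, 0.744]
contact_force: [1.8, -1.3, -0.6]
opening: 0.599
grasp_force: 0.0
```

```bash
python3 -c "
from h import *
plan(617.5,146.5,220,42.7)"
```

```text
t 1.35 pos [530.4 -19.4 222.3] yaw [-1.7999e+02  1.0000e-02  4.2600e+01] dp [ 4.411 -1.578  0.058] rot [-0.001  0.002 -0.016] q6 0.79
```

Request:
play_rows(dp=[[4.4, -1.58, 0.0], [4.4, -1.58, 0.0], [4.4, -1.58, 0.0], [4.4, -1.58, 0.0], [4.4, -1.58, 0.0]], rot=[[0, 0, 0], [0, 0, 0], [0, 0, 0], [0, 0, 0], [0, 0, 0]])

```text
clock: 1.77
eef_pos: [618.3, 148.4, 222.1]
tcp_rot: [-3.141, -0.001, 0.745]
contact_force: [-0.9, 0.1, 1.2]
opening: 0.598
grasp_force: 0.0
```

```bash
python3 -c "
from h import *
plan(617.5,146.5,220,42.7)
f=grab('wrist','w1.png')
print(proj(f,[[617.5,146.5,91],[617.5,146.5,34]]))"
```

```text
t 1.77 pos [618.3 148.4 222.1] yaw [-1.7997e+02 -7.0000e-02  4.2700e+01] dp [-0.046  0.021  0.053] rot [-0.004 -0.012  0.   ] q6 1.06
[[261.05770976 180.99236178]
 [260.33065095 167.63441958]]
```

View pics/w1.png

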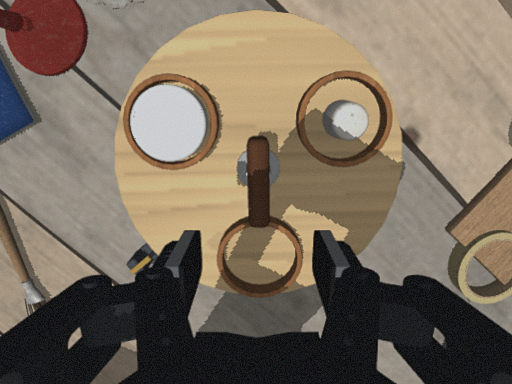

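The wrist view shows the bar vertical in the image, from (258.5,137) to (259,226), so the yaw is right. The empty well is at (260,256) and the pointer tip is near (152,249).

```bash
python3 - <<'E'
from h import *
f=dict(np.load("last_wrist.npz"))
W=cast(f,[(260,256),(172,120),(344.5,118)],54)[:,:2];A=W.mean(0);print(W,A,np.linalg.norm(W-A,axis=1))
B=cast(f,[(258.5,137),(259,226)],91)[:,:2];print("bar",B,B.mean(0),np.linalg.norm(B[0]-B[1]))
hsv=cv2.cvtColor(f["color"],cv2.COLOR_RGB2HSV)
m=((hsv[...,0]>18)&(hsv[...,0]<32)&(hsv[...,1]>150)&(hsv[...,2]>90));m[:240]=0;m[290:]=0;m[:,:115]=0;m[:,170:]=0
v,u=np.nonzero(m);print("yellow",u.min(),u.max(),v.min(),v.max(),len(u))
p=cast(f,[(u.mean(),v.mean()),(149,249)],40)[:,:2]
a=lambda v:np.degrees(np.arctan2(v[:,1],v[:,0]))
print(p-A,a(p-A),np.linalg.norm(p-A,axis=1),"well",a(W-A),"bar",a(B[1:]-B[:1]))
E
```

```text
[[551.97269696  86.36870425]
 [597.80479831 240.59387301]
 [707.99992179 124.05161137]] [619.25913902 150.33806288] [92.84150004 92.77068501 92.55216939]
bar [[643.4301338  173.48854735]
 [586.21909108 119.88877296]] [614.82461244 146.68866015] 78.39667865263299
yellow 132 140 267 271 2
[[-178.02240147   20.63212412]
 [-148.37824119   24.7130266 ]] [173.38912915 170.54394485] [179.21400607 150.42219299] well [-136.44766505  103.3713865   -16.50013895] bar [-136.86657977]
```

Request:
play_rows(dp=[[0, 0, 1], [0, 0, 2], [0, 0, 3], [0, 0, 3.8], [0, 0, 4.0]], rot=[[0, 0, -0.1], [0, 0, -0.1], [0, 0, -0.1], [0, 0, -0.1], [0, 0, -0.1]])

```text
clock: 2.23
eef_pos: [612.7, 143.0, 56.9]
tcp_rot: [-3.137, 0.008, 0.754]
contact_force: [-0.9, -0.5, 0.7]
opening: 0.601
grasp_force: 0.0
```

Request:
play_rows(dp=[[0, 0, 0], [0, 0, 0], [0, 0, 0], [0, 0, 0], [0, 0, 0]], rot=[[0, 0, 0], [0, 0, 0], [0, 0, 0], [0, 0, 0], [0, 0, 0]], fingers=0, grip_force=25)

```text
clock: 2.65
eef_pos: [616.5, 145.1, 64.1]
tcp_rot: [-3.14, -0.001, 0.753]
contact_force: [-2.6, 5.1, -9.1]
opening: 0.259
grasp_force: 26.1
```

Request:
play_rows(dp=[[0, 0, 0], [0, 0, 0], [0, 0, 0], [0, 0, 0], [0, 0, 0]], rot=[[0, 0, 0], [0, 0, 0], [0, 0, 0], [0, 0, 0], [0, 0, 0]])

```text
clock: 3.07
eef_pos: [616.5, 145.2, 64.1]
tcp_rot: [-3.14, -0.001, 0.753]
contact_force: [-2.5, 5.6, -8.7]
opening: 0.264
grasp_force: 26.1
```

Request:
play_rows(dp=[[0, 0, 0], [0, 0, 0], [0, 0, 0], [0, 0, 0], [0, 0, 0]], rot=[[0, 0, 0.6], [0, 0, 1.4], [0, 0, 2.3], [0, 0, 3.2], [0, 0, 4.1]])

```text
clock: 3.48
eef_pos: [615.7, 146.1, 64.1]
tcp_rot: [-3.139, 0.0, 0.319]
contact_force: [-6.5, 12.0, -7.6]
opening: 0.265
grasp_force: 26.5
```

Request:
play_rows(dp=[[0, 0, 0], [0, 0, 0], [0, 0, 0], [0, 0, 0], [0, 0, 0]], rot=[[0, 0, 0.9], [0, 0, 1.8], [0, 0, 2.7], [0, 0, 3.5], [0, 0, 4.1]])

```text
clock: 3.9
eef_pos: [615.5, 147.3, 64.1]
tcp_rot: [-3.137, 0.002, -0.11]
contact_force: [-8.0, 19.1, -9.0]
opening: 0.263
grasp_force: 26.5
```

Request:
play_rows(dp=[[0, 0, 0], [0, 0, 0], [0, 0, 0], [0, 0, 0]], rot=[[0, 0, 0], [0, 0, 0], [0, 0, 0], [0, 0, 0]])

```text
clock: 4.23
eef_pos: [615.6, 147.3, 64.1]
tcp_rot: [-3.137, 0.002, -0.106]
contact_force: [-6.3, 18.8, -7.6]
opening: 0.257
grasp_force: 26.5
```

```bash
python3 -c "
from h import *
f=grab('top')
cv2.imwrite('pics/t2.png',cv2.resize(f['color'][105:240,95:235,::-1],None,fx=4,fy=4,interpolation=2))"
```

```text
(no output)
```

View pics/t2.png

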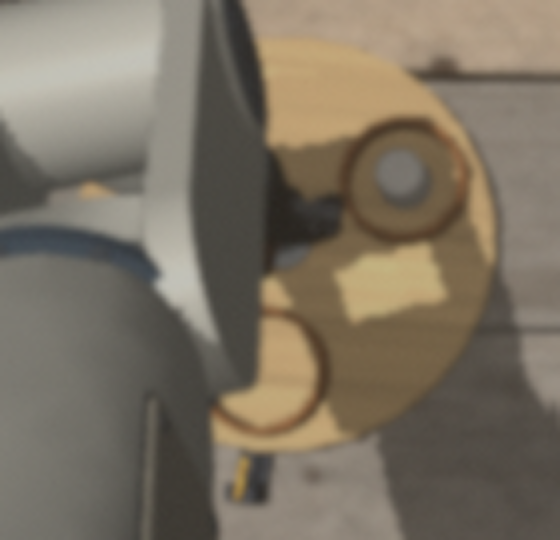

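The top view shows the well swung to about crop (266,372), just inside the pointer tip at (262,455). Next I release, rise and check.

Request:
play_rows(dp=[[0, 0, 0], [0, 0, 0], [0, 0, 0], [0, 0, 0], [0, 0, 0]], rot=[[0, 0, 0], [0, 0, 0], [0, 0, 0], [0, 0, 0], [0, 0, 0]], fingers=0.6)

```text
clock: 4.7
eef_pos: [617.6, 143.9, 63.5]
tcp_rot: [-3.141, -0.002, -0.105]
contact_force: [0.3, 1.1, 0.0]
opening: 0.598
grasp_force: 0.0
```

Request:
play_rows(dp=[[0, 0, -1], [0, 0, -2], [0, 0, -3], [0, 0, -4], [0, 0, -4]], rot=[[0, 0, 0], [0, 0, 0], [0, 0, 0], [0, 0, 0], [0, 0, 0]])

```text
clock: 5.12
eef_pos: [621.1, 144.8, 231.7]
tcp_rot: [-3.137, -0.012, -0.105]
contact_force: [1.2, 0.6, 0.4]
opening: 0.602
grasp_force: 0.0
```

Request:
play_rows(dp=[[-0.5, 0, -0.5], [-1, 0, -1], [-1.5, 0, -1], [-1.5, 0, -1], [-1.5, 0, -1]], rot=[[0, 0, 0], [0, 0, 0], [0, 0, 0], [0, 0, 0], [0, 0, 0]], fingers=1)

```text
clock: 5.53
eef_pos: [556.9, 150.3, 263.1]
tcp_rot: [-3.141, -0.001, -0.105]
contact_force: [-0.7, 0.1, 0.7]
opening: 1.0
grasp_force: 0.0
```

```bash
python3 -c "
from h import *
f=grab('wrist','w2.png')
plan(502.5,-371,250,0)"
```

```text
t 5.58 pos [557.5 150.3 262.7] yaw [-1.7999e+02 -5.0000e-02 -6.0000e+00] dp [-4.0000e-03  1.3104e+01  3.1500e-01] rot [-0.001 -0.009 -1.   ] q6 1.94
```

View pics/w2.png

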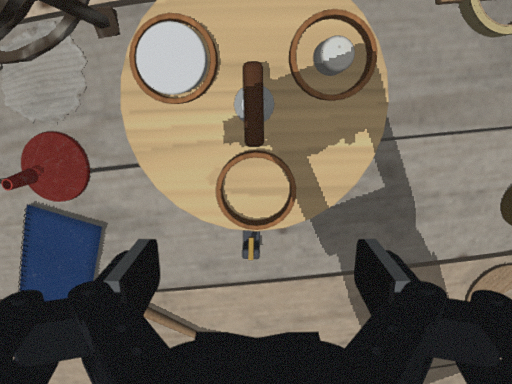

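The wrist view shows the well at (256,190) and the pointer at (251.5,245), nearly in line with the axis at (254,101).

```bash
python3 - <<'E'
from h import *
f=dict(np.load("last_wrist.npz"))
W=cast(f,[(256,190),(173,59),(333,54.5)],54)[:,:2];A=W.mean(0);p=cast(f,[(251.5,235),(251.5,250)],40)[:,:2]
a=lambda v:np.degrees(np.arctan2(v[:,1],v[:,0]))
print(W,A,a(W-A),a(p-A),np.linalg.norm(W-A,axis=1),p)
L=A+95*np.r_[np.cos(np.radians(a(p-A).mean())),np.sin(np.radians(a(p-A).mean()))];print("load",L,np.linalg.norm(L-W[0]))
E
```

```text
[[524.2442473  155.94827304]
 [669.95781385 225.29230509]
 [657.36361823  63.74923482]] [617.18855979 148.32993765] [175.31413132  55.56351261 -64.59271046] [172.7780795  172.89187882] [93.2560146  93.31559449 93.63722877] [[465.62503086 167.53577823]
 [446.12407808 169.66176872]]
load [522.9304117  160.17905231] 4.430085465122383
```

Request:
play_rows(dp=[[0, 13.1, 0.3], [0, 13.1, 0.3], [0, 13.1, 0.3], [0, 13.1, 0.3], [0, 13.1, 0.3]], rot=[[0, 0, 0], [0, 0, 0], [0, 0, 0], [0, 0, 0], [0, 0, 0]])

```text
clock: 6.0
eef_pos: [535.6, -58.9, 257.2]
tcp_rot: [3.141, 0.0, -0.105]
contact_force: [1.3, -0.7, -0.2]
opening: 1.0
grasp_force: 0.0
```

Request:
play_rows(dp=[[0, 7.9, 0.3], [0, 7.9, 0.3], [0, 7.9, 0.3], [0, 7.9, 0.3], [0, 7.9, 0.3]], rot=[[0, 0, 0], [0, 0, 0], [0, 0, 0], [0, 0, 0], [0, 0, 0]])

```text
clock: 6.42
eef_pos: [513.4, -266.6, 249.1]
tcp_rot: [3.142, 0.0, -0.105]
contact_force: [1.6, -0.3, -0.4]
opening: 1.003
grasp_force: 0.0
```

Request:
play_rows(dp=[[0, 2.7, 0.3], [0, 2.7, 0.3], [0, 2.7, 0.3], [0, 2.7, 0.3], [0, 2.7, 0.3]], rot=[[0, 0, 0], [0, 0, 0], [0, 0, 0], [0, 0, 0], [0, 0, 0]])

```text
clock: 6.83
eef_pos: [501.8, -373.0, 236.4]
tcp_rot: [-3.141, 0.001, -0.108]
contact_force: [0.2, 0.4, -0.2]
opening: 1.003
grasp_force: 0.0
```

```bash
python3 -c "
from h import *
f=grab('wrist','w3.png')
plan(502.5,-371,250,-6)
print(proj(f,[[502.5,-371,85]]))"
```

```text
t 6.88 pos [ 502.1 -371.7  236.8] yaw [-1.7994e+02  7.0000e-02 -6.1000e+00] dp [ 0.008 -0.019 -0.331] rot [-0.01   0.011 -0.017] q6 1.04
[[256.04781518 170.77830455]]
```

View pics/w3.png

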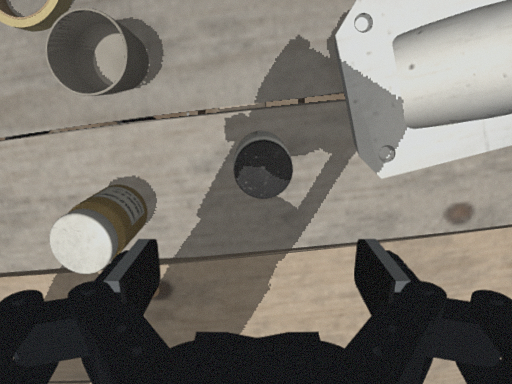

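The wrist view shows the black lid centred at about (264,168). The mould is to its right, with its edge at column 375 on that row, leaving room for the finger.

```bash
python3 -c "
from h import *
f=dict(np.load('last_wrist.npz'))
p=cast(f,[(264,168),(235,168),(293,168)],85);print(p,np.linalg.norm(p[1]-p[2]))
plan(p[0][0],p[0][1],40,-6)"
```

```text
[[ 504.28863621 -378.4417058    85.        ]
 [ 507.10503408 -352.30623244   85.        ]
 [ 501.49524663 -404.60200501   85.        ]] 52.59579397062344
t 6.88 pos [ 502.1 -371.7  236.8] yaw [-1.7994e+02  7.0000e-02 -6.1000e+00] dp [0.078 0.167 4.919] rot [-0.01   0.011 -0.017] q6 1.04
```

Request:
play_rows(dp=[[0.08, 0.12, 0.6], [0.08, 0.12, 1.2], [0.08, 0.12, 1.8], [0.08, 0.12, 2.4], [0.08, 0.12, 2.7]], rot=[[0, 0, 0], [0, 0, 0], [0, 0, 0], [0, 0, 0], [0, 0, 0]])

```text
clock: 7.3
eef_pos: [504.3, -374.1, 127.0]
tcp_rot: [-3.14, 0.003, -0.103]
contact_force: [-1.1, 0.3, -0.5]
opening: 0.999
grasp_force: 0.0
```

Request:
play_rows(dp=[[0, 0, 0.5], [0, 0, 1.0], [0, 0, 1.5], [0, 0, 2.0], [0, 0, 2.2]], rot=[[0, 0, 0], [0, 0, 0], [0, 0, 0], [0, 0, 0], [0, 0, 0]])

```text
clock: 7.72
eef_pos: [504.4, -374.7, 39.8]
tcp_rot: [-3.14, 0.002, -0.104]
contact_force: [-0.2, 0.8, 0.5]
opening: 0.999
grasp_force: 0.0
```

```bash
python3 -c "
from h import *
plan(504.3,-375.5,40,-6)
f=grab('scene')
cv2.imwrite('pics/s4.png',cv2.resize(f['color'][70:220,240:400,::-1],None,fx=4,fy=4,interpolation=2))"
```

```text
t 7.72 pos [ 504.4 -374.7   39.8] yaw [-1.7991e+02  1.3000e-01 -5.9500e+00] dp [-0.002  0.02  -0.005] rot [-0.015  0.022  0.009] q6 1.03
```

View pics/s4.png

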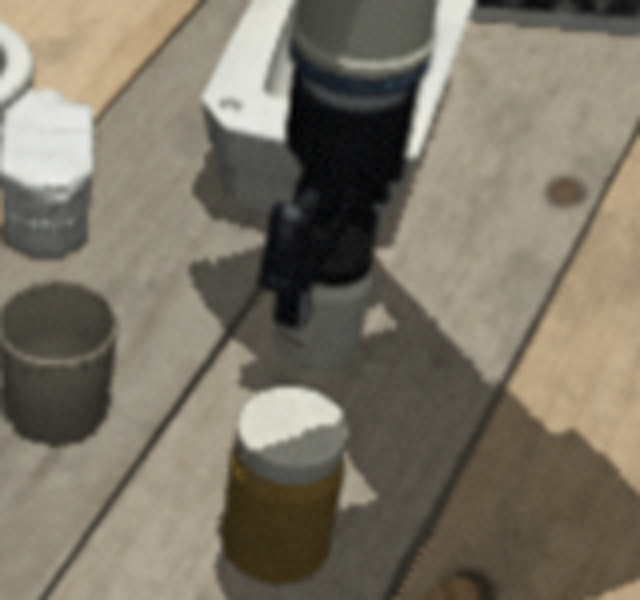

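The scene crop shows the fingers straddling the jar, with the near finger at (290,300) and the jar at (322,320). That offset is what this viewing angle should give.

Request:
play_rows(dp=[[0, 0, 0], [0, 0, 0], [0, 0, 0], [0, 0, 0], [0, 0, 0]], rot=[[0, 0, 0], [0, 0, 0], [0, 0, 0], [0, 0, 0], [0, 0, 0]], fingers=0, grip_force=30)

```text
clock: 8.18
eef_pos: [506.0, -376.9, 43.6]
tcp_rot: [3.14, -0.002, -0.105]
contact_force: [-0.5, 2.0, 7.4]
opening: 0.655
grasp_force: 32.2
```

Request:
play_rows(dp=[[0, 0, 0], [0, 0, 0], [0, 0, -0.2], [0, 0, -0.5], [0, 0, -0.8]], rot=[[0, 0, 0], [0, 0, 0], [0, 0, 0], [0, 0, 0], [0, 0, 0]])

```text
clock: 8.6
eef_pos: [504.6, -376.1, 74.8]
tcp_rot: [-3.141, 0.001, -0.105]
contact_force: [-0.7, -0.5, -3.4]
opening: 0.652
grasp_force: 33.3
```

Request:
play_rows(dp=[[0, 0, -0.7], [0, 0, -1.4], [0, 0, -2.1], [0, 0, -2.8], [0, 0, -3.2]], rot=[[0, 0, 0], [0, 0, 0], [0, 0, 0], [0, 0, 0], [0, 0, 0]])

```text
clock: 9.02
eef_pos: [505.8, -377.1, 206.6]
tcp_rot: [3.139, -0.004, -0.105]
contact_force: [0.2, -1.5, -3.1]
opening: 0.65
grasp_force: 33.4
```

Request:
play_rows(dp=[[0, 0, 0], [0, 0, 0]], rot=[[0, 0, 0], [0, 0, 0]])

```text
clock: 9.18
eef_pos: [505.2, -376.5, 203.3]
tcp_rot: [3.14, -0.002, -0.105]
contact_force: [-0.1, -0.2, -3.1]
opening: 0.651
grasp_force: 33.4
```

```bash
python3 -c "
from h import *
plan(522.7,156,200,-6)
f=grab('wrist','w5.png')"
```

```text
t 9.18 pos [ 505.2 -376.5  203.3] yaw [ 1.7992e+02 -1.2000e-01 -6.0100e+00] dp [ -0.959 -13.286   0.062] rot [ 0.013 -0.021 -0.001] q6 1.03
```

View pics/w5.png

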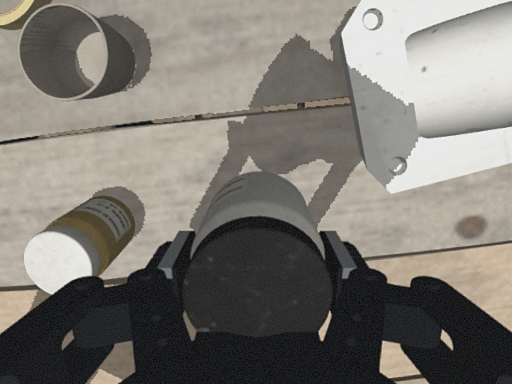

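The jar is held, with the lid spanning columns 183 to 333 and its front edge at (258,217). I'll use that to find the jar's offset in the grip.

```bash
python3 - <<'E'
from h import *
f=dict(np.load("last_wrist.npz"));s=telemetry.sense();R=Ro.from_euler("xyz",s["tcp_rot"])
for h in(42,45):
    p=cast(f,[(258,217),(183,280),(333,280)],s["eef_pos"][2]+h); q=R.inv().apply(p-s["eef_pos"]);print(q, "lid centre x",q[0][0]-27,"y",(q[1]+q[2])[1]/2,"w",q[2][1]-q[1][1])
E
```

```text
[[ 26.97174737  -0.5467851  -42.0039043 ]
 [  3.4407319  -26.80580676 -41.99912758]
 [  3.41667905  25.821938   -42.00182262]] lid centre x -0.028252626365134148 y -0.4919343808162182 w 52.627744765005666
[[ 28.06109164  -0.56358427 -45.00406228]
 [  5.21868221 -26.05416818 -44.99942534]
 [  5.19533323  25.03349079 -45.00204151]] lid centre x 1.0610916434196334 y -0.5103386952691995 w 51.08765897155169
```

Request:
play_rows(dp=[[-0.3, -0.7, 0], [-0.4, -1.5, 0], [-0.5, -2.4, 0], [-0.6, -3.4, 0], [-0.7, -4.4, 0]], rot=[[0, 0, 0], [0, 0, 0], [0, 0, 0], [0, 0, 0], [0, 0, 0]])

```text
clock: 9.65
eef_pos: [493.9, -196.5, 199.9]
tcp_rot: [-3.141, 0.003, -0.106]
contact_force: [1.0, 0.3, -3.5]
opening: 0.652
grasp_force: 33.5
```

Request:
play_rows(dp=[[0, -1, 0], [0, -2, 0], [0, -3, 0], [0, -4, 0], [0, -5, 0]], rot=[[0, 0, 0], [0, 0, 0], [0, 0, 0], [0, 0, 0], [0, 0, 0]])

```text
clock: 10.07
eef_pos: [515.0, 2.4, 200.2]
tcp_rot: [3.141, 0.003, -0.105]
contact_force: [1.6, 0.2, -3.1]
opening: 0.65
grasp_force: 33.5
```

Request:
play_rows(dp=[[-0.2, -0.9, 0], [-0.2, -1.8, 0], [-0.2, -2.6, 0], [-0.2, -3.3, 0], [-0.2, -3.6, 0]], rot=[[0, 0, 0], [0, 0, 0], [0, 0, 0], [0, 0, 0], [0, 0, 0]])

```text
clock: 10.48
eef_pos: [522.6, 147.6, 200.2]
tcp_rot: [-3.142, 0.002, -0.103]
contact_force: [-0.3, 0.5, -2.6]
opening: 0.657
grasp_force: 33.6
```

Request:
play_rows(dp=[[0, -0.2, 0], [0, -0.2, 0], [0, -0.2, 0]], rot=[[0, 0, 0], [0, 0, 0], [0, 0, 0]])

```text
clock: 10.73
eef_pos: [523.8, 151.8, 201.0]
tcp_rot: [3.14, 0.002, -0.105]
contact_force: [-0.5, -0.6, -1.2]
opening: 0.654
grasp_force: 33.7
```

```bash
python3 -c "
from h import *
plan(522,156.5,78,-6)"
```

```text
t 10.73 pos [523.8 151.8 201. ] yaw [ 1.7993e+02  9.0000e-02 -5.9900e+00] dp [-0.052 -0.116  3.074] rot [0.011 0.015 0.002] q6 1.96
```

Request:
play_rows(dp=[[-0.05, -0.12, 0.4], [-0.05, -0.12, 1.0], [-0.05, -0.12, 1.6], [-0.05, -0.12, 2.2], [-0.05, -0.12, 2.5]], rot=[[0, 0, 0], [0, 0, 0], [0, 0, 0], [0, 0, 0], [0, 0, 0]])

```text
clock: 11.15
eef_pos: [521.3, 155.5, 99.2]
tcp_rot: [3.14, 0.003, -0.106]
contact_force: [-0.9, -0.9, -2.4]
opening: 0.65
grasp_force: 33.6
```

```bash
python3 -c "
from h import *
plan(522,156.5,78,-6)
f=grab('scene')
cv2.imwrite('pics/s6.png',cv2.resize(f['color'][220:370,90:250,::-1],None,fx=4,fy=4,interpolation=2))"
```

```text
t 11.15 pos [521.3 155.5  99.2] yaw [179.9    0.19  -6.09] dp [ 0.017 -0.028  0.531] rot [ 0.017  0.032 -0.016] q6 1.96
```

View pics/s6.png

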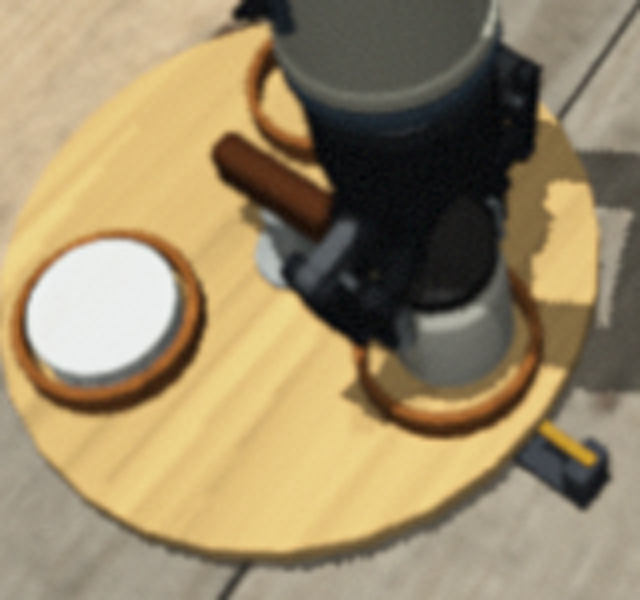

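The scene crop shows the jar (columns 400 to 512) over the collar (360 to 540), upright and roughly centred. Next I lower it slowly to contact.

Request:
play_rows(dp=[[0, 0, 0.1], [0, 0, 0.2], [0, 0, 0.3], [0, 0, 0.4], [0, 0, 0.45]], rot=[[0, 0, 0], [0, 0, 0], [0, 0, 0], [0, 0, 0], [0, 0, 0]])

```text
clock: 11.62
eef_pos: [523.2, 157.6, 84.0]
tcp_rot: [-3.141, -0.001, -0.105]
contact_force: [-0.1, -0.2, -3.3]
opening: 0.649
grasp_force: 33.6
```

Request:
play_rows(dp=[[0, 0, 0.03], [0, 0, 0.06], [0, 0, 0.09], [0, 0, 0.09], [0, 0, 0.09]], rot=[[0, 0, 0], [0, 0, 0], [0, 0, 0], [0, 0, 0], [0, 0, 0]])

```text
clock: 12.03
eef_pos: [522.9, 157.6, 80.3]
tcp_rot: [-3.142, -0.0, -0.105]
contact_force: [0.9, -0.2, -3.3]
opening: 0.65
grasp_force: 33.6
```

Request:
play_rows(dp=[[0, 0, 0.03], [0, 0, 0.06], [0, 0, 0.08], [0, 0, 0.08], [0, 0, 0.08]], rot=[[0, 0, 0], [0, 0, 0], [0, 0, 0], [0, 0, 0], [0, 0, 0]])

```text
clock: 12.45
eef_pos: [523.1, 157.7, 77.6]
tcp_rot: [-3.141, -0.0, -0.105]
contact_force: [-2.9, -1.0, 5.0]
opening: 0.649
grasp_force: 34.4
```

Request:
play_rows(dp=[[0, 0, 0.01], [0, 0, 0.02], [0, 0, 0.03], [0, 0, 0.03], [0, 0, 0.03]], rot=[[0, 0, 0], [0, 0, 0], [0, 0, 0], [0, 0, 0], [0, 0, 0]])

```text
clock: 12.87
eef_pos: [523.4, 157.9, 77.5]
tcp_rot: [-3.141, -0.001, -0.105]
contact_force: [-5.9, -1.5, 19.6]
opening: 0.648
grasp_force: 35.7
```

The jar is on the floor (contact at 77.5, and 77 to 78 was expected). I'll back off slightly and release.

Request:
play_rows(dp=[[0, 0, -0.03], [0, 0, -0.03]], rot=[[0, 0, 0], [0, 0, 0]])

```text
clock: 13.03
eef_pos: [523.3, 157.7, 77.6]
tcp_rot: [-3.141, -0.001, -0.105]
contact_force: [-1.2, -0.8, 7.9]
opening: 0.649
grasp_force: 34.7
```

Request:
play_rows(dp=[[0, 0, 0], [0, 0, 0], [0, 0, 0], [0, 0, 0], [0, 0, 0]], rot=[[0, 0, 0], [0, 0, 0], [0, 0, 0], [0, 0, 0], [0, 0, 0]], fingers=0.95)

```text
clock: 13.45
eef_pos: [522.9, 157.6, 76.9]
tcp_rot: [3.142, 0.0, -0.105]
contact_force: [-0.0, 0.8, 0.5]
opening: 0.951
grasp_force: 0.0
```

Request:
play_rows(dp=[[0, 0, -0.3], [0, 0, -0.9], [0, 0, -1.6], [0, 0, -2.3], [0, 0, -3]], rot=[[0, 0, 0], [0, 0, 0], [0, 0, 0], [0, 0, 0], [0, 0, 0]])

```text
clock: 13.87
eef_pos: [522.7, 157.5, 199.1]
tcp_rot: [-3.142, -0.0, -0.105]
contact_force: [0.1, -0.9, -0.7]
opening: 0.953
grasp_force: 0.0
```

Request:
play_rows(dp=[[0, 0, -1], [0, 0, -1.8], [0, 0, -1.8], [0, 0, -1.8]], rot=[[0, 0, 0], [0, 0, 0], [0, 0, 0], [0, 0, 0]])

```text
clock: 14.2
eef_pos: [524.0, 157.9, 272.0]
tcp_rot: [-3.14, -0.005, -0.105]
contact_force: [0.0, 0.1, -0.5]
opening: 0.951
grasp_force: 0.0
```

```bash
python3 -c "
from h import *
f=grab('wrist','w7.png')
print(proj(f,[[523,157,119],[523,157,54]]))"
```

```text
[[259.5985014  172.89089025]
 [259.22282628 160.45993167]]
```

View pics/w7.png

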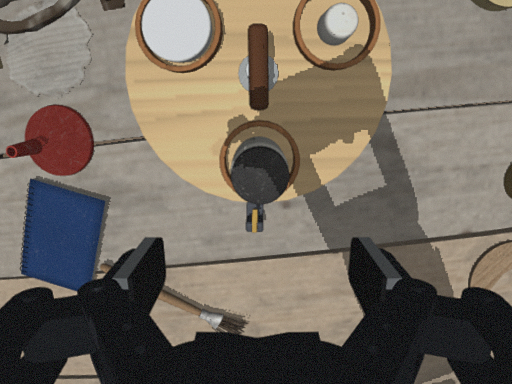

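The wrist view shows the lid centred at (260,176) and the collar at (259.5,160). Each is within 3 px of where a centred, upright jar would appear, so the offset is about 3 mm. The well is in line with the pointer at (255,218), and the gripper is clear.

```bash
python3 -c "
from h import *
f=dict(np.load('last_wrist.npz'));print(cast(f,(260,176),119),cast(f,(259.5,160),54))
print(r.sign_off())"
```

```text
[[520.06293259 156.93105384 119.        ]] [[523.4802832 156.6428251  54.       ]]
the job is handed in; nothing more can be done
None
```

The empty well is turned to the brass pointer (about 4 mm off the loading point), and the black-lidded jar stands upright in it about 3 mm off centre; I handed the job in at about 14 s with the gripper clear, and sign-off returned no verdict.

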